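# Nip a book in the bench clamp and lock it

## Robot

A 7-joint arm with a two-finger parallel gripper is mounted at the origin on a cart in front of the work surface, level with it; the furniture and walls round the work are solid. World frame = base frame: x ahead of the robot, y to its left, z up, the work surface at z = 0. Lengths are in m, angles in rad, forces in N, time in s.
With the tool pointing down it reaches from about 0.425 to 1.025 m from the base axis. Payload 9.4 kg.
Tool frame: the origin (TCP) lies at the very end of the fingers, on their centre line; the grasp point (between the pads) lies ctrl.tcp_to_grasp behind it (ctrl.tcp_to_grasp is the distance from the TCP to the grasp point, in m); z points along the fingers, y is the direction in which the jaws open and shut (so a half turn about z gives the same grasp; the last joint's range is limited). The gripper opens to 85 mm and grips with 20 to 120 N. Pads are 22 mm wide; open, the fingers measure 114 mm over their backs; the gripper's body (76 mm by 85 mm) begins 54 mm behind the grasp point. The pads swing forward as they close: fully open they stand 13 mm farther back than shut.
Start: joints at [-1.288, 0.599, -0.003, 1.599, 0.002, 0.943, -0.08], TCP at [0.255, 0.679, 0.231] pointing down, gripper open.
Joint ranges: [-2.57, 2.57], [-0.35, 1.97], [-1.29, 1.29], [0.11, 2.56], [-1.05, 4.19], [0.11, 1.86], [-2.63, 2.63]. Speed limits (rad/s): [2.22, 2.22, 3.01, 3.01, 3.14, 3.14, 3.14].

## Interface

Orientations are given as a unit quaternion [x, y, z, w].
In Python, from cell import ctrl gives the robot as it stands. The module is installed in compiled form; this text tells all that it offers.
- The arm moves only by the tool jog_arm, never from a script. Its argument "moves" is a list of rows, each an object with "xyz": the shift along the tool's x, y, z in m, a list of three; "spin": the turn about the tool's z in rad. In form: [{"xyz": [dx, dy, dz], "spin": spin}, ...]. A call has 1 to 5 rows; each row shifts and turns the commanded pose from where the row before left it, along the tool's axes as they then stand; what a row does not reach is not made up. A row lasts 1/12 s, in which the tool goes at most 41.7 mm and 7.16 degrees, less where a joint would pass 70% of its speed; a pose out of reach is approached as far as the arm can. A call with a gripper value outside its range is refused whole. "gripper" is the closure, from -1 (fully open) to 1 (shut), set as the call begins (left out, the last holds). The fingers move at their own pace and stop on an object; "grip_force" is the grip in N (left out, the last holds). Time passes only in rows, so rows that do not move let the fingers close. It gives the time, the measured TCP pose, the force and the opening at its end, in the units of the state.
- ctrl.sense(): the state, without advancing time (a new reading comes with each control period).
- ctrl.camera(name): name is "side" or "top"; returns a dict with "color" (420x560x3 uint8, red, green, blue), "vertical_fov" (degrees; the focal length in pixels is half the picture's height over the tangent of half this angle, whatever the lens; pixels are square), "cx", "cy" (the principal point, pixels), "k1" (the pictures are not rectified: a ray, as slopes to the right and down, at radius r is drawn at 1 + k1 r^2 times it, then the intrinsics apply), "rvec" (rotation vector, rad) and "tvec" (3), from world to camera coordinates, as OpenCV has them. Camera axes: x right, y down, z forward; pixel columns grow to the right and rows downward; lengths in m; the calibration is good to about 2 mm. A picture is of the moment at which its call begins. There is no depth.
- ctrl.finish_job(): hands the job in, once; it reports no verdict.
The state is a dict: "t": time; "q": joint angles; "joint_vel": joint speeds; "effort": joint torques, N m; "ee_pos": TCP position; "ee_rot": TCP orientation; "contact_force": force on the tool from outside, world axes, zero at the start; "moment": the same for the moment, N m; "gripper_width": opening from 0.0 (shut) to 1.0 (fully open).
Only numpy, scipy, OpenCV 4.12 (cv2) and the standard library are available. Lean on these libraries where they do the work, as an engineer would, in place of code of your own. Each camera call takes 0.05 s, during which the arm holds its last target.

## Task

Nip the small book in the grey bench clamp: turn the small upper knob clockwise (seen from above), feeling your way, until the foot bears on the book with a light pressure of about 10 N, and leave the larger ring under the knob where it is while you do so. Then lock the clamp by turning the larger ring clockwise fully home against its stop, without disturbing the knob and so the nip. Never crush the book (30 N is too much), leave it lying where it is, knock nothing over, and let go of everything at the end.

Things in the scene. Friction and masses are not known exactly. Their poses are not given: they have to be found in the camera images.
- knob_centre (a point): Centre of the small round knob at the top of the clamp, half-way up the knob, on the common vertical axis of knob, ring and spindle: fluted dark steel, 34 mm in diameter, 26 mm tall (13 mm below this point to 13 mm above it), a light line on its top. The point's axes are the clamp's: x points back from the spindle to the column, z up.
- knob (a joint): Angle of the small knob in rad, 0 at the start, growing clockwise seen from above, at most 1.9; 0.5 to 1.4 nips the book. Each rad lowers the foot 12 mm. It turns with a steady friction of 0.15 N m, to which every newton of the foot on the book adds 0.012 N m. Let go, it stays, holding up to about 12 N on the book; if pressed harder it runs back to about 12 N.
- ring_centre (a point): Centre of the locking ring, on the knob's axis right under it: a larger fluted dark steel disc, 60 mm in diameter, 24 mm tall (12 mm below this point to 12 mm above). Its top is 4 mm below the knob's underside. Under it, with 4 mm of gap, is a round boss 51 mm in diameter; the clamp's arm, 52 mm wide, running back from the boss, has its top 35 mm below this point.
- ring (a joint): Angle of the locking ring in rad: 0 fully loose, growing clockwise seen from above, 1.2 fully home against its hard stop (locked). It starts between 0 and 0.35. Turning it takes 0.2 N m of friction; it stays where it is left and does not drive the foot.
- ring_mark (a point): Light line on the top face of the locking ring, 27 mm from the axis; it turns with the ring.
- spindle: Vertical steel spindle under the clamp's arm, driven by the knob, with the round rubber-faced foot (52 mm in diameter) at its lower end. Origin: where the centre of the foot's underside is while the foot is free; it starts 68 mm above the bench. The foot is sprung: once it touches the book, each further millimetre of the spindle adds 8 N, and the foot gives way by that millimetre.
- book: Small black case-bound book, about 210 x 150 mm, thickness not known exactly (14 to 20 mm), lying flat on the clamp's wooden bed under the foot, long side across the clamp. Origin: about the centre of its underside. The bed's height differs each time, so the foot starts some 6 to 15 mm above the book.
- tea_glass: Tea glass, 62 mm in diameter, 86 mm tall, on the right of the bench; bystander. Origin at the centre of its base.
- spool: Spool of white thread, 58 mm in diameter, 55 mm tall, on the right of the bench; bystander. Origin at the centre of its base.
- glue_stick: The nearer of two glue sticks, standing upright, 26 mm in diameter, 96 mm tall, at the back right; bystander. Origin at the centre of its base.

How it is judged:
By the outcome, as a careful person would: the job done as asked, in the order asked, and still so for the second after the job is handed in, with the robot touching nothing.
It also fails if it takes over 67 s, if anything falls off the work surface, if the arm or the gripper's body presses on something with over 40 N, if the wrist force passes 120 N, or if a joint passes its speed limit or range.

## Working session

There is one attempt and no reset: what is moved stays moved. The work goes in short steps, Python scripts to look and compute and a tool call to move; the robot and the scene stay as the last step left them, time stands still between calls to the robot, and variables do not carry over. Pictures are saved under pics/ and viewed, and the job is handed in when it is done.

Besides the shell and the picture viewer there is one more tool, called after "Emit:" by a JSON object that holds its "method" and its "body", one argument or row to a line. jog_arm: Moves the arm, as the interface text tells. Its arguments: {"type":"object","properties":{"moves":{"type":"array","items":{"type":"object","properties":{"xyz":{"type":"array","items":{"type":"number"}},"spin":{"type":"number"}}}},"gripper":{"type":"number"},"grip_force":{"type":"number"}},"required":["moves"]}

```bash
mkdir -p pics
cat > h.py <<'E'
import numpy as np, cv2
from cell import ctrl
def cam(n,save=None):
    c=ctrl.camera(n); 
    if save: cv2.imwrite('pics/'+save,c['color'][:,:,::-1])
    return c
def par(c):
    f=210/np.tan(np.radians(c['vertical_fov'])/2)
    K=np.array([[f,0,c['cx']],[0,f,c['cy']],[0,0,1.]])
    return K,np.array([c['k1'],0,0,0,0.]),np.array(c['rvec'],float),np.array(c['tvec'],float)
def proj(c,P):
    K,d,r,t=par(c); return cv2.projectPoints(np.array(P,float).reshape(-1,1,3),r,t,K,d)[0].reshape(-1,2)
def ray(c,uv):
    K,d,r,t=par(c); s=cv2.undistortPoints(np.array(uv,float).reshape(1,1,2),K,d).ravel()
    R=cv2.Rodrigues(r)[0]; o=-R.T@t; v=R.T@np.array([s[0],s[1],1]); return o,v/np.linalg.norm(v)
def atz(c,uv,z):
    o,v=ray(c,uv); return o+v*(z-o[2])/v[2]
def tri(c1,u1,c2,u2):
    o1,v1=ray(c1,u1);o2,v2=ray(c2,u2)
    A=np.stack([v1,-v2],1); s=np.linalg.lstsq(A,o2-o1,rcond=None)[0]
    a=o1+s[0]*v1;b=o2+s[1]*v2; return (a+b)/2,np.linalg.norm(a-b)
E
python3 - <<'E'
from h import *
import pickle
d={n:cam(n,n+'0.png') for n in('side','top')}
pickle.dump(d,open('c0.pkl','wb'))
for n in d:
    c=d[n]; print(n,c['vertical_fov'],c['cx'],c['cy'],c['k1'],ray(c,(280,210)))
s=ctrl.sense();print(s);print(ctrl.tcp_to_grasp)
E
```

```text
side 57.143955281661874 276.6436187815671 202.3824192222093 -0.07746350215695201 (array([ 0.22514748, -0.84545412,  0.42798278]), array([ 0.44178247,  0.83710604, -0.32261701]))
top 53.80875027678169 281.3174396426992 211.5780780071782 -0.03946132282194202 (array([ 0.42800397, -0.13790257,  0.99767892]), array([ 0.1882161 ,  0.02777844, -0.98173472]))
{'t': 0.1, 'q': array([-1.287711  ,  0.60006235, -0.00254909,  1.60004561,  0.00178807,
        0.94292824, -0.07980432]), 'joint_vel': array([ 0.00026914, -0.00032971,  0.00033819, -0.00211835, -0.00151457,
       -0.0007718 , -0.00042787]), 'effort': array([ 5.10212427e-03, -7.77992105e+01,  1.56945437e+00, -2.58623797e+01,
        1.25329290e-02,  5.60873130e-03,  6.65689072e-05]), 'ee_pos': array([0.2551082 , 0.6781761 , 0.23049232]), 'ee_rot': array([ 1.78898402e-01,  9.83867289e-01, -7.17334682e-04, -6.89622959e-05]), 'contact_force': array([-0.65223276, -0.17742354, -0.37994049]), 'moment': array([ 0.00359081, -0.03141989,  0.03708668]), 'gripper_width': 0.9993922346270763}
0.0187
```

View pics/side0.png

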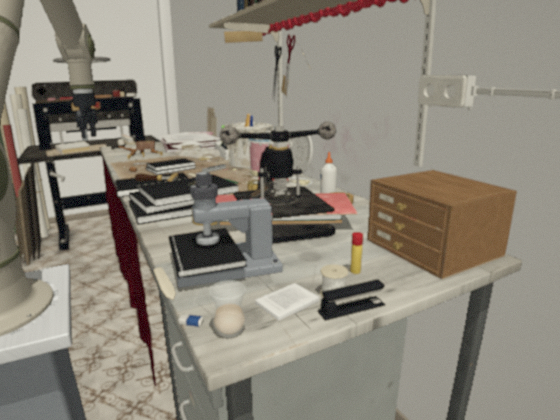

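View pics/top0.png

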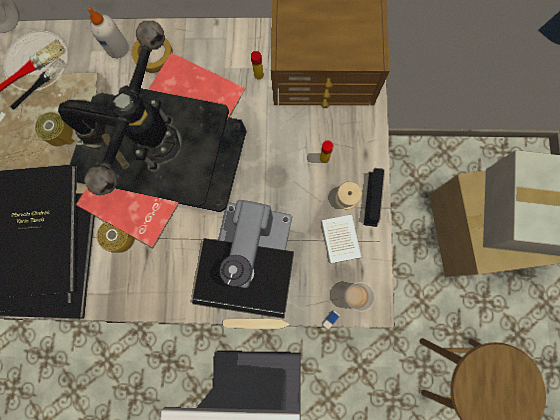

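Run:
```python
from h import *
import pickle
d=pickle.load(open('c0.pkl','rb'))
a=d['top']['color'][195:315,185:305,::-1]; b=d['side']['color'][160:290,155:285,::-1]
cv2.imwrite('pics/a.png',cv2.resize(a,(600,600),interpolation=cv2.INTER_CUBIC))
cv2.imwrite('pics/b.png',cv2.resize(b,(598,598),interpolation=cv2.INTER_CUBIC))
```

```text
(no output)
```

View pics/a.png

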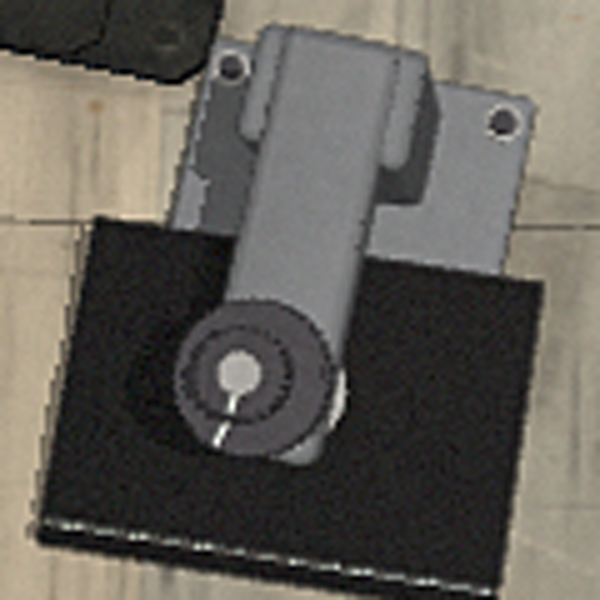

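View pics/b.png

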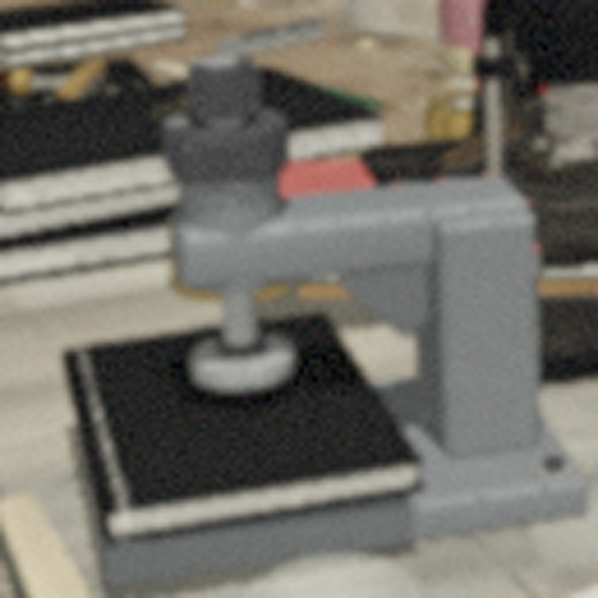

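Run:
```python
from h import *
import pickle
d=pickle.load(open('c0.pkl','rb')); T=d['top'];S=d['side']
ft=lambda x,y:((x+.5)/5-.5+185,(y+.5)/5-.5+195)
fs=lambda x,y:((x+.5)/4.6-.5+155,(y+.5)/4.6-.5+160)
p,e=tri(T,ft(240,371),S,fs(224,64));print('knobtop',p,e)
z=p[2]
for x in [(180,0),]:pass
a=atz(T,ft(250,40),0.16);b=atz(T,ft(420,60),.16); 
# arm direction: edges left (265,140)->(230,290)  right (385,150)->(345,360)
za=z-.013-.013-4e-3-.012-.035
for q in [((258,140),(228,300)),((378,170),(342,370))]:
    u=atz(T,ft(*q[0]),za);v=atz(T,ft(*q[1]),za);w=u-v;print('arm',u,v,np.degrees(np.arctan2(w[1],w[0])))
u=atz(T,ft(42,528),.05);v=atz(T,ft(495,595),.05);w=u-v;print('book spine',u,v,np.degrees(np.arctan2(w[1],w[0])),np.linalg.norm(w))
m=atz(T,ft(222,433),z-.030);print('ringmark',m,np.linalg.norm(m[:2]-p[:2]))
for zz in (z,):
  th=np.linspace(0,2*np.pi,60)
  I=T['color'][:,:,::-1].copy();J=S['color'][:,:,::-1].copy()
  I=cv2.resize(I[195:315,185:305],(600,600),interpolation=cv2.INTER_CUBIC);J=cv2.resize(J[160:290,155:285],(598,598),interpolation=cv2.INTER_CUBIC)
  for r,h in((.017,z),(.017,z-.026),(.03,z-.03),(.03,z-.054),(.026,z-.058)):
    P=np.c_[p[0]+r*np.cos(th),p[1]+r*np.sin(th),0*th+h]
    q=(proj(T,P)-[185,195]+.5)*5-.5;cv2.polylines(I,[q.astype(int)],1,(0,255,255))
    q=(proj(S,P)-[155,160]+.5)*4.6-.5;cv2.polylines(J,[q.astype(int)],1,(0,255,255))
  cv2.imwrite('pics/o.png',cv2.resize(np.hstack([I[:598],J]),(800,400)))
```

```text
knobtop [ 0.4634612  -0.03072258  0.23167695] 1.549378530404407e-05
arm [ 0.56197365 -0.02386152  0.15467695] [ 0.49570218 -0.01395995  0.15467695] -8.497663948757321
arm [ 0.55011388 -0.07391712  0.15467695] [ 0.46809959 -0.06140037  0.15467695] -8.677339927293826
book spine [0.39988045 0.08193214 0.05      ] [ 0.37434947 -0.12313071  0.05      ] 82.90301283101192 0.20664608418230443
ringmark [ 0.44125968 -0.02050047  0.20167695] 0.024441749749722883
```

View pics/o.png

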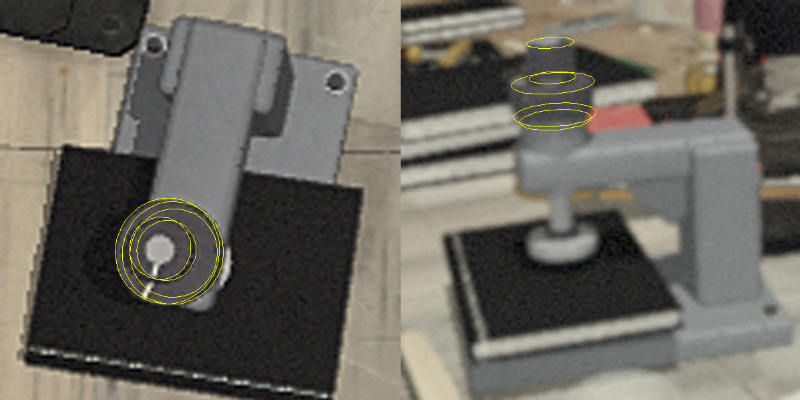

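```bash
cat > ov.py <<'E'
from h import *
def ov(T,S,p,out,draw=True):
  z=p[2];th=np.linspace(0,2*np.pi,60);r=[]
  for c,u0,v0,n in((T,212,250,50),(S,180,163,50)):
    I=cv2.resize(c['color'][v0:v0+n,u0:u0+n,::-1],(400,400),interpolation=cv2.INTER_CUBIC)
    for rr,h,col in((.017,z,(0,255,255)),(.017,z-.026,(0,200,0)),(.03,z-.03,(255,255,0)),(.03,z-.054,(255,0,255))):
      P=np.c_[p[0]+rr*np.cos(th),p[1]+rr*np.sin(th),0*th+h]
      q=(proj(c,P)-[u0,v0]+.5)*8-.5
      if draw: cv2.polylines(I,[q.round().astype(int)],1,col)
    r.append(I)
  cv2.imwrite(out,np.hstack(r))
E
python3 - <<'E'
from ov import *
import pickle
d=pickle.load(open('c0.pkl','rb')); 
ov(d['top'],d['side'],[.4635,-.0307,.2317],'pics/o2.png')
ov(d['top'],d['side'],[.4635,-.0307,.2317],'pics/o2n.png',False)
E
```

```text
(no output)
```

View pics/o2.png

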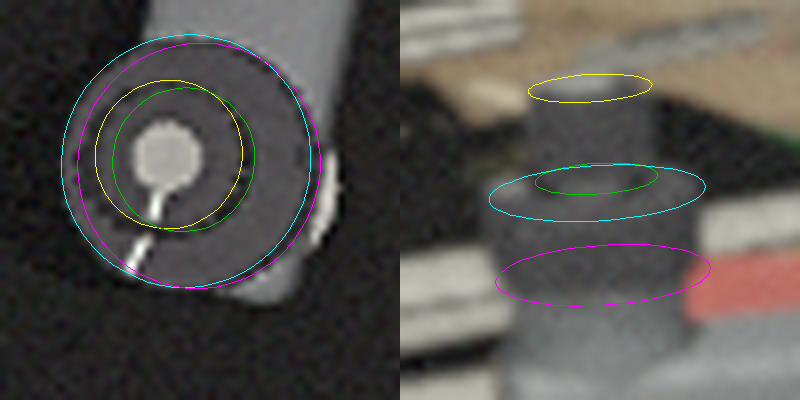

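View pics/o2n.png

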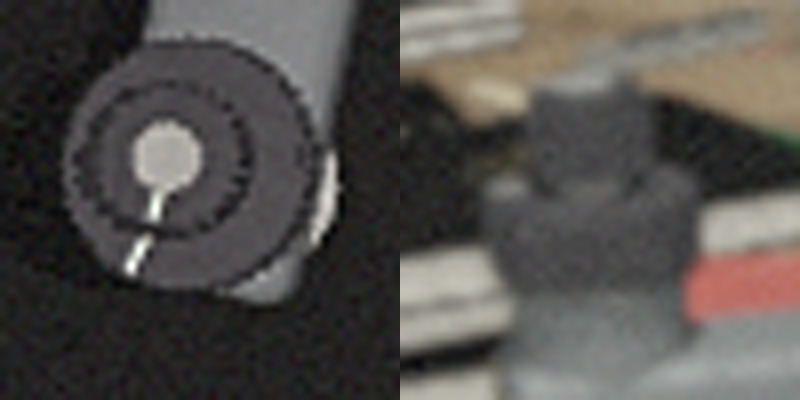

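Emit:
{"method": "jog_arm", "body": {
  "moves": [
    {"xyz": [0, 0, -0.035]},
    {"xyz": [0, 0, -0.035]},
    {"xyz": [-0.0222, -0.0295, 0]},
    {"xyz": [-0.0222, -0.0295, 0]},
    {"xyz": [-0.0222, -0.0295, 0]}
  ],
  "gripper": -1,
  "grip_force": 40
}}

```text
validation failed for argument at $.mo...
```

Emit:
{"method": "jog_arm", "body": {
  "moves": [
    {"xyz": [-0.0222, -0.0295, 0]},
    {"xyz": [-0.0222, -0.0295, 0]},
    {"xyz": [-0.0222, -0.0295, 0]},
    {"xyz": [-0.0222, -0.0295, 0]},
    {"xyz": [-0.0222, -0.0295, 0]}
  ]
}}

```text
validation failed for argument at $.mo...
```

Emit:
{"method": "jog_arm", "body": {
  "moves": [
    {"xyz": [0.0, 0.0, -0.035], "spin": 0.0},
    {"xyz": [0.0, 0.0, -0.035], "spin": 0.0},
    {"xyz": [-0.0222, -0.0295, 0.0], "spin": 0.0},
    {"xyz": [-0.0222, -0.0295, 0.0], "spin": 0.0},
    {"xyz": [-0.0222, -0.0295, 0.0], "spin": 0.0}
  ],
  "gripper": -1,
  "grip_force": 40
}}

```text
t: 0.52
ee_pos: [0.2864, 0.5712, 0.3012]
ee_rot: [0.178, 0.984, 0.0, 0.0]
contact_force: [1.3, 0.3, 0.2]
gripper_width: 1.001
```

Emit:
{"method": "jog_arm", "body": {
  "moves": [
    {"xyz": [-0.0222, -0.0295, 0.0], "spin": 0.0},
    {"xyz": [-0.0222, -0.0295, 0.0], "spin": 0.0},
    {"xyz": [-0.0222, -0.0295, 0.0], "spin": 0.0},
    {"xyz": [-0.0222, -0.0295, 0.0], "spin": 0.0},
    {"xyz": [-0.0222, -0.0295, 0.0], "spin": 0.0}
  ]
}}

```text
t: 0.93
ee_pos: [0.3385, 0.3932, 0.3011]
ee_rot: [0.179, 0.984, -0.0, -0.0]
contact_force: [1.1, -0.4, 0.8]
gripper_width: 0.996
```

Emit:
{"method": "jog_arm", "body": {
  "moves": [
    {"xyz": [-0.0222, -0.0295, 0.0], "spin": 0.0},
    {"xyz": [-0.0222, -0.0295, 0.0], "spin": 0.0},
    {"xyz": [-0.0222, -0.0295, 0.0], "spin": 0.0},
    {"xyz": [-0.0222, -0.0295, 0.0], "spin": 0.0},
    {"xyz": [-0.0222, -0.0295, 0.0], "spin": 0.0}
  ]
}}

```text
t: 1.35
ee_pos: [0.3903, 0.2162, 0.3013]
ee_rot: [0.179, 0.984, -0.0, -0.0]
contact_force: [0.7, 0.2, -0.2]
gripper_width: 1.0
```

Run:
```python
from h import *
s=ctrl.sense();print(s['q'].round(3),s['ee_pos'],s['ee_rot'],s['moment'])
```

```text
[-0.722  0.171  0.105  2.127 -0.024  0.845  0.608] [0.39034018 0.21615996 0.30125683] [ 1.78821239e-01  9.83881580e-01 -1.02284567e-05 -1.56250722e-05] [ 0.00999875 -0.01784528 -0.02669607]
```

Emit:
{"method": "jog_arm", "body": {
  "moves": [
    {"xyz": [-0.0222, -0.0295, 0.0], "spin": 0.0},
    {"xyz": [-0.0222, -0.0295, 0.0], "spin": 0.0},
    {"xyz": [-0.0222, -0.0295, 0.0], "spin": 0.0},
    {"xyz": [-0.0222, -0.0295, 0.0], "spin": 0.0},
    {"xyz": [-0.0222, -0.0295, 0.0], "spin": 0.0}
  ]
}}

```text
t: 1.77
ee_pos: [0.4423, 0.0391, 0.3013]
ee_rot: [0.179, 0.984, 0.0, 0.0]
contact_force: [0.5, 0.2, -0.0]
gripper_width: 0.997
```

Emit:
{"method": "jog_arm", "body": {
  "moves": [
    {"xyz": [-0.0222, -0.0295, 0.0], "spin": 0.0},
    {"xyz": [-0.0222, -0.0295, 0.0], "spin": 0.0},
    {"xyz": [0.0, 0.0, 0.0], "spin": 0.0},
    {"xyz": [0.0, 0.0, 0.0], "spin": 0.0}
  ]
}}

```text
t: 2.1
ee_pos: [0.4632, -0.0318, 0.3011]
ee_rot: [0.181, 0.983, -0.0, -0.0]
contact_force: [-0.1, 1.2, -0.0]
gripper_width: 0.996
```

Run:
```python
from h import *
s=ctrl.sense();print(s['q'].round(3),s['ee_pos'],s['ee_rot'],s['contact_force'],s['moment'])
cam('side','s1.png')
from scipy.spatial.transform import Rotation as R
r=R.from_quat(s['ee_rot']);print(r.inv().apply(np.array([.4635,-.0312,.26])-s['ee_pos']))
```

```text
[-0.287  0.198  0.282  2.101 -0.072  0.851  1.243] [ 0.46315173 -0.03184745  0.30112455] [ 1.81109029e-01  9.83462990e-01 -2.41200457e-04 -9.40016270e-05] [-0.10199662  1.22551647 -0.00887612] [ 0.05296805  0.04010896 -0.01959199]
[-9.87941402e-05  7.49950895e-04  4.11241664e-02]
```

View pics/s1.png

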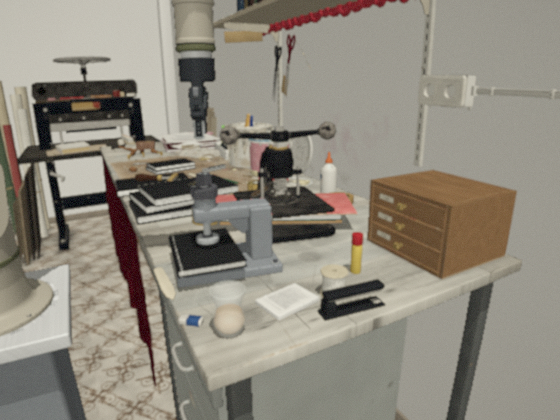

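Emit:
{"method": "jog_arm", "body": {
  "moves": [
    {"xyz": [0.0, 0.0005, 0.03], "spin": 0.0},
    {"xyz": [0.0, 0.0, 0.03], "spin": 0.0},
    {"xyz": [0.0, 0.0, 0.02], "spin": 0.0},
    {"xyz": [0.0, 0.0, 0.013], "spin": 0.0},
    {"xyz": [0.0, 0.0, 0.0], "spin": 0.0}
  ]
}}

```text
t: 2.57
ee_pos: [0.4616, -0.0277, 0.206]
ee_rot: [0.178, 0.984, -0.0, -0.002]
contact_force: [-0.1, -0.3, -0.3]
gripper_width: 0.999
```

Run:
```python
from h import *
s=ctrl.sense();print(s['q'].round(3),s['ee_pos'],s['contact_force'],s['moment'])
a=cam('side');b=cam('top')
I=cv2.resize(a['color'][90:240,130:280,::-1],(400,400),interpolation=3);J=cv2.resize(b['color'][200:320,170:290,::-1],(400,400),interpolation=3)
cv2.imwrite('pics/s2.png',np.hstack([I,J]))
```

```text
[-0.25   0.334  0.245  2.218 -0.14   0.608  1.311] [ 0.46157744 -0.02771723  0.20597183] [-0.14266778 -0.27342139 -0.29502935] [-0.04075108  0.00485389 -0.03069986]
```

View pics/s2.png

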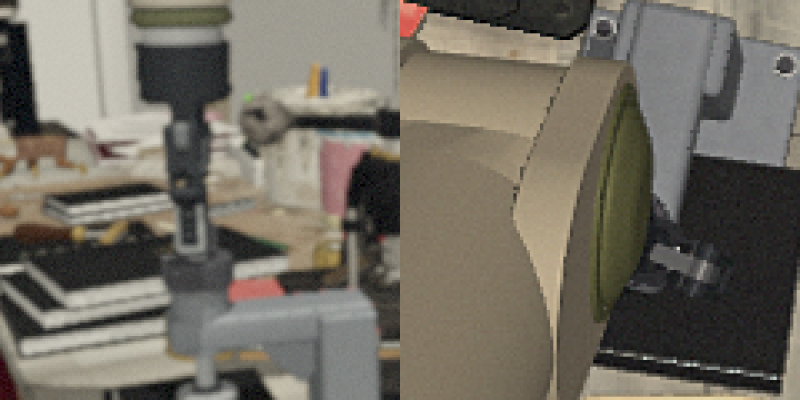

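Emit:
{"method": "jog_arm", "body": {
  "moves": [
    {"xyz": [0.0, 0.0, 0.0], "spin": 0.0}
  ]
}}

```text
t: 2.75
ee_pos: [0.4637, -0.0287, 0.2091]
ee_rot: [0.178, 0.984, 0.0, 0.0]
contact_force: [-0.0, 0.4, 1.2]
gripper_width: 0.997
```

```bash
cat > st.py <<'E'
from h import *
from scipy.spatial.transform import Rotation as R
def st(ax=(.4635,-.0312),z=None):
    s=ctrl.sense();r=R.from_quat(s['ee_rot'])
    e=r.inv().apply(np.array([ax[0],ax[1],s['ee_pos'][2]])-s['ee_pos'])
    M=r.as_matrix();yaw=np.arctan2(M[1,1],M[0,1])
    print('t',round(s['t'],2),'pos',s['ee_pos'].round(4),'err tool xy mm',(e*1e3).round(1),'yaw',round(yaw,4),'tilt',M[:,2].round(4),'Ftool',r.inv().apply(s['contact_force']).round(2),'Mtool',r.inv().apply(s['moment']).round(3),'w',round(s['gripper_width'],3),'q7',round(s['q'][6],3))
if __name__=='__main__': st()
E
python3 st.py
```

```text
t 2.75 pos [ 0.4637 -0.0287  0.2091] err tool xy mm [-0.7 -2.4 -0. ] yaw 1.2122 tilt [ 1.e-03  3.e-04 -1.e+00] Ftool [ 0.17  0.36 -1.21] Mtool [-0.005 -0.015  0.007] w 0.997 q7 1.311
```

Emit:
{"method": "jog_arm", "body": {
  "moves": [
    {"xyz": [-0.0005, -0.002, 0.002], "spin": 0.0},
    {"xyz": [0.0, 0.0, 0.0], "spin": 0.0},
    {"xyz": [0.0, 0.0, 0.0], "spin": 0.0}
  ]
}}

```text
t: 3.0
ee_pos: [0.4632, -0.0316, 0.2068]
ee_rot: [0.179, 0.984, 0.0, 0.0]
contact_force: [-0.3, 0.1, -1.7]
gripper_width: 0.999
```

```bash
python3 st.py
```

```text
t 3.0 pos [ 0.4632 -0.0316  0.2068] err tool xy mm [-0.1  0.5  0. ] yaw 1.2108 tilt [ 1.e-03  2.e-04 -1.e+00] Ftool [ 0.26 -0.04  1.66] Mtool [ 0.003  0.005 -0.009] w 0.999 q7 1.318
```

Emit:
{"method": "jog_arm", "body": {
  "moves": [
    {"xyz": [0.0, 0.0, 0.0015], "spin": 0.0},
    {"xyz": [0.0, 0.0, 0.0], "spin": 0.0},
    {"xyz": [0.0, 0.0, 0.0], "spin": 0.0},
    {"xyz": [0.0, 0.0, 0.0], "spin": 0.0},
    {"xyz": [0.0, 0.0, 0.0], "spin": 0.0}
  ],
  "gripper": 1,
  "grip_force": 25
}}

```text
t: 3.42
ee_pos: [0.464, -0.0295, 0.2054]
ee_rot: [0.178, 0.984, 0.001, 0.001]
contact_force: [1.1, 9.2, 6.7]
gripper_width: 0.387
```

```bash
python3 st.py
```

```text
t 3.42 pos [ 0.464  -0.0295  0.2054] err tool xy mm [-0.1 -1.8 -0. ] yaw 1.2124 tilt [ 0.0016  0.0024 -1.    ] Ftool [ 2.24  9.03 -6.7 ] Mtool [-2.163  0.388 -0.047] w 0.387 q7 1.319
```

Emit:
{"method": "jog_arm", "body": {
  "moves": [
    {"xyz": [0.0, 0.0015, -0.0005], "spin": 0.0},
    {"xyz": [0.0, 0.0, 0.0], "spin": 0.0},
    {"xyz": [0.0, 0.0, 0.0], "spin": 0.0}
  ],
  "grip_force": 35
}}

```text
t: 3.67
ee_pos: [0.464, -0.0294, 0.2055]
ee_rot: [0.179, 0.984, 0.0, 0.0]
contact_force: [0.3, 5.2, 3.2]
gripper_width: 0.387
```

```bash
python3 st.py
python3 - <<'E'
from h import *
a=cam('side')
I=cv2.resize(a['color'][140:220,165:245,::-1],(600,600),interpolation=3)
cv2.imwrite('pics/s3.png',I)
E
```

```text
t 3.67 pos [ 0.464  -0.0294  0.2055] err tool xy mm [-0.1 -1.9 -0. ] yaw 1.2118 tilt [ 8.e-04  7.e-04 -1.e+00] Ftool [ 1.51  5.   -3.19] Mtool [-1.221  0.25  -0.074] w 0.387 q7 1.316
```

View pics/s3.png

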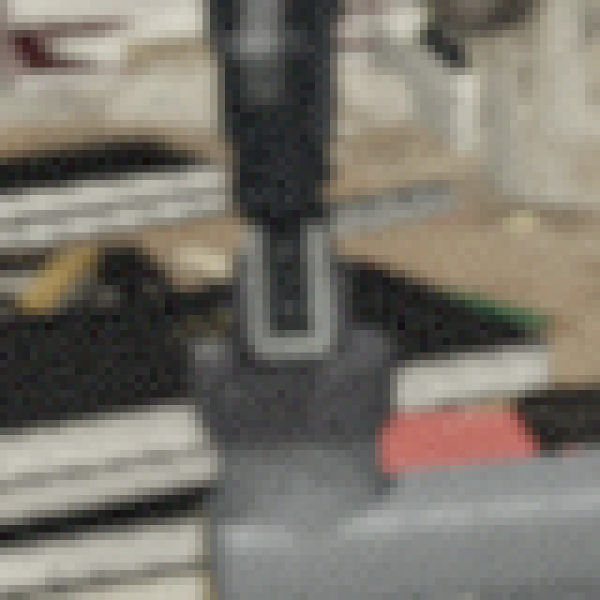

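Emit:
{"method": "jog_arm", "body": {
  "moves": [
    {"xyz": [-0.0004, 0.0015, -0.0005], "spin": 0.0},
    {"xyz": [0.0, 0.0, 0.0], "spin": 0.05},
    {"xyz": [0.0, 0.0, 0.0], "spin": 0.05},
    {"xyz": [0.0, 0.0, 0.0], "spin": 0.0}
  ]
}}

```text
t: 4.05
ee_pos: [0.464, -0.0295, 0.2055]
ee_rot: [0.229, 0.973, -0.0, -0.0]
contact_force: [-0.8, -1.1, 0.2]
gripper_width: 0.385
```

```bash
python3 st.py
```

```text
t 4.05 pos [ 0.464  -0.0295  0.2055] err tool xy mm [-0.4 -1.8  0. ] yaw 1.108 tilt [-1.1e-03 -7.0e-04 -1.0e+00] Ftool [ 0.18 -1.36 -0.2 ] Mtool [0.154 0.031 0.177] w 0.385 q7 1.23
```

Emit:
{"method": "jog_arm", "body": {
  "moves": [
    {"xyz": [0.0, 0.0, 0.0], "spin": 0.05},
    {"xyz": [0.0, 0.0, 0.0], "spin": 0.05}
  ]
}}

```text
t: 4.22
ee_pos: [0.4639, -0.0296, 0.2056]
ee_rot: [0.277, 0.961, -0.001, -0.0]
contact_force: [-0.7, -2.4, -1.2]
gripper_width: 0.384
```

```bash
python3 st.py
```

```text
t 4.22 pos [ 0.4639 -0.0296  0.2056] err tool xy mm [-0.5 -1.6  0. ] yaw 1.0102 tilt [-1.1e-03 -8.0e-04 -1.0e+00] Ftool [-0.65 -2.42  1.21] Mtool [ 0.339 -0.014 -0.091] w 0.384 q7 1.152
```

Emit:
{"method": "jog_arm", "body": {
  "moves": [
    {"xyz": [0.0, 0.0, 0.0], "spin": 0.05}
  ]
}}

```text
t: 4.3
ee_pos: [0.4638, -0.0297, 0.2055]
ee_rot: [0.301, 0.954, -0.001, -0.0]
contact_force: [-0.8, -1.9, -0.4]
gripper_width: 0.387
```

```bash
python3 st.py
```

```text
t 4.3 pos [ 0.4638 -0.0297  0.2055] err tool xy mm [-0.6 -1.4  0. ] yaw 0.9598 tilt [-1.2e-03 -9.0e-04 -1.0e+00] Ftool [-0.44 -2.01  0.44] Mtool [ 0.441 -0.05  -0.179] w 0.387 q7 1.112
```

Emit:
{"method": "jog_arm", "body": {
  "moves": [
    {"xyz": [0.0, 0.0, 0.0], "spin": 0.05}
  ]
}}

```text
t: 4.38
ee_pos: [0.4638, -0.0297, 0.2055]
ee_rot: [0.325, 0.946, -0.001, -0.0]
contact_force: [-1.4, -2.3, -1.2]
gripper_width: 0.384
```

```bash
python3 st.py
```

```text
t 4.38 pos [ 0.4638 -0.0297  0.2055] err tool xy mm [-0.7 -1.3  0. ] yaw 0.9097 tilt [-1.3e-03 -9.0e-04 -1.0e+00] Ftool [-0.28 -2.7   1.22] Mtool [ 0.415 -0.011 -0.193] w 0.384 q7 1.072
```

Emit:
{"method": "jog_arm", "body": {
  "moves": [
    {"xyz": [0.0, 0.0, 0.0], "spin": 0.03},
    {"xyz": [0.0, 0.0, 0.0], "spin": 0.03}
  ]
}}

```text
t: 4.55
ee_pos: [0.4638, -0.0298, 0.2056]
ee_rot: [0.353, 0.936, -0.001, -0.0]
contact_force: [-1.8, -4.7, -1.3]
gripper_width: 0.387
```

```bash
python3 st.py
```

```text
t 4.55 pos [ 0.4638 -0.0298  0.2056] err tool xy mm [-0.8 -1.3  0. ] yaw 0.8499 tilt [-0.0013 -0.001  -1.    ] Ftool [-1.72 -4.74  1.33] Mtool [ 1.053 -0.391 -0.165] w 0.387 q7 1.024
```

Emit:
{"method": "jog_arm", "body": {
  "moves": [
    {"xyz": [0.0, 0.0, 0.0], "spin": 0.02},
    {"xyz": [0.0, 0.0, 0.0], "spin": 0.02}
  ]
}}

```text
t: 4.72
ee_pos: [0.4637, -0.0298, 0.2056]
ee_rot: [0.371, 0.928, -0.001, -0.0]
contact_force: [-2.6, -5.8, -1.6]
gripper_width: 0.385
```

```bash
python3 st.py
```

```text
t 4.72 pos [ 0.4637 -0.0298  0.2056] err tool xy mm [-0.8 -1.1  0. ] yaw 0.8098 tilt [-0.0014 -0.001  -1.    ] Ftool [-2.15 -6.01  1.62] Mtool [ 1.148 -0.318 -0.156] w 0.385 q7 0.992
```

Emit:
{"method": "jog_arm", "body": {
  "moves": [
    {"xyz": [0.0, 0.0, 0.0], "spin": 0.02},
    {"xyz": [0.0, 0.0, 0.0], "spin": 0.02}
  ]
}}

```text
t: 4.88
ee_pos: [0.4636, -0.0299, 0.2055]
ee_rot: [0.39, 0.921, -0.001, -0.0]
contact_force: [-3.1, -5.9, -1.3]
gripper_width: 0.382
```

```bash
python3 st.py
```

```text
t 4.88 pos [ 0.4636 -0.0299  0.2055] err tool xy mm [-0.9 -1.   0. ] yaw 0.7698 tilt [-0.0014 -0.001  -1.    ] Ftool [-2.07 -6.29  1.34] Mtool [ 1.115 -0.402 -0.171] w 0.382 q7 0.961
```

Emit:
{"method": "jog_arm", "body": {
  "moves": [
    {"xyz": [0.0, 0.0, 0.0], "spin": 0.02},
    {"xyz": [0.0, 0.0, 0.0], "spin": 0.02}
  ]
}}

```text
t: 5.05
ee_pos: [0.4636, -0.0299, 0.2055]
ee_rot: [0.408, 0.913, -0.001, -0.0]
contact_force: [-3.1, -5.8, 0.1]
gripper_width: 0.388
```

```bash
python3 st.py
python3 - <<'E'
from h import *
a=cam('side')
I=cv2.resize(a['color'][155:265,155:265,::-1],(600,600),interpolation=3)
cv2.imwrite('pics/s4.png',I)
E
```

```text
t 5.05 pos [ 0.4636 -0.0299  0.2055] err tool xy mm [-0.9 -0.9  0. ] yaw 0.7298 tilt [-0.0015 -0.001  -1.    ] Ftool [-2.32 -6.17 -0.09] Mtool [ 1.198 -0.519 -0.175] w 0.388 q7 0.929
```

View pics/s4.png

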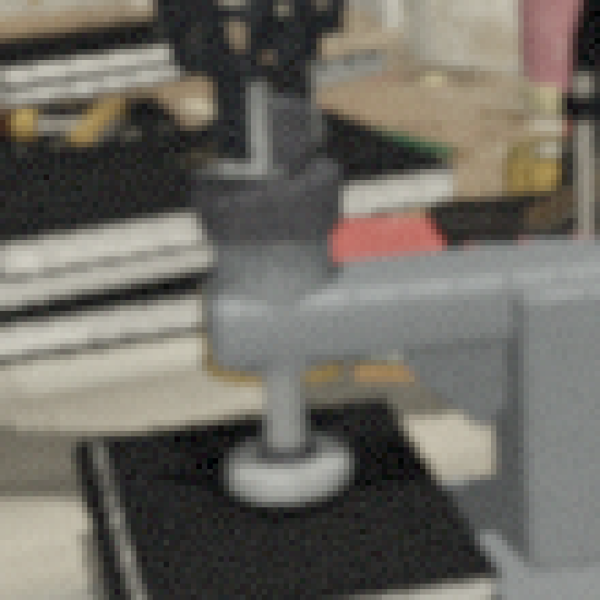

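Emit:
{"method": "jog_arm", "body": {
  "moves": [
    {"xyz": [-0.0005, -0.0015, 0.0], "spin": 0.02},
    {"xyz": [0.0, 0.0, 0.0], "spin": 0.02}
  ]
}}

```text
t: 5.27
ee_pos: [0.4635, -0.03, 0.2056]
ee_rot: [0.426, 0.905, 0.0, -0.0]
contact_force: [0.0, 0.5, -4.0]
gripper_width: 0.384
```

```bash
python3 st.py
```

```text
t 5.27 pos [ 0.4635 -0.03    0.2056] err tool xy mm [-0.9 -0.8 -0. ] yaw 0.69 tilt [-3.e-04  3.e-04 -1.e+00] Ftool [0.37 0.36 3.98] Mtool [ 0.051  0.046 -0.125] w 0.384 q7 0.9
```

Emit:
{"method": "jog_arm", "body": {
  "moves": [
    {"xyz": [0.0, 0.0, 0.0], "spin": 0.02},
    {"xyz": [0.0, 0.0, 0.0], "spin": 0.02}
  ]
}}

```text
t: 5.43
ee_pos: [0.4635, -0.0301, 0.2056]
ee_rot: [0.445, 0.896, -0.0, -0.0]
contact_force: [-0.8, -0.1, -7.1]
gripper_width: 0.389
```

```bash
python3 st.py
```

```text
t 5.43 pos [ 0.4635 -0.0301  0.2056] err tool xy mm [-0.9 -0.7 -0. ] yaw 0.6495 tilt [-6.e-04  0.e+00 -1.e+00] Ftool [ 0.4  -0.69  7.05] Mtool [ 0.1    0.092 -0.101] w 0.389 q7 0.868
```

Emit:
{"method": "jog_arm", "body": {
  "moves": [
    {"xyz": [0.0, 0.0, 0.0], "spin": 0.02},
    {"xyz": [0.0, 0.0, 0.0], "spin": 0.02}
  ]
}}

```text
t: 5.6
ee_pos: [0.4634, -0.0301, 0.2056]
ee_rot: [0.462, 0.887, -0.0, -0.0]
contact_force: [-0.9, -0.0, -7.0]
gripper_width: 0.386
```

```bash
python3 st.py
python3 - <<'E'
from h import *
a=cam('side')
I=cv2.resize(a['color'][205:265,175:235,::-1],(600,600),interpolation=3)
cv2.imwrite('pics/s5.png',I)
E
```

```text
t 5.6 pos [ 0.4634 -0.0301  0.2056] err tool xy mm [-0.9 -0.6 -0. ] yaw 0.6093 tilt [-7.e-04 -0.e+00 -1.e+00] Ftool [ 0.47 -0.75  7.02] Mtool [ 0.108  0.108 -0.126] w 0.386 q7 0.836
```

View pics/s5.png

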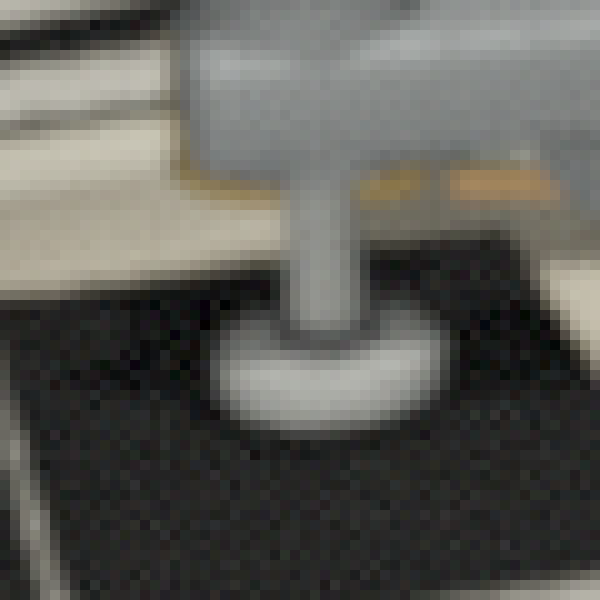

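Emit:
{"method": "jog_arm", "body": {
  "moves": [
    {"xyz": [0.0, 0.0, 0.001], "spin": 0.02}
  ]
}}

```text
t: 5.73
ee_pos: [0.4635, -0.0302, 0.2053]
ee_rot: [0.471, 0.882, 0.0, -0.0]
contact_force: [-9.0, 0.7, 23.9]
gripper_width: 0.389
```

```bash
python3 st.py
```

```text
t 5.73 pos [ 0.4635 -0.0302  0.2053] err tool xy mm [-0.9 -0.6 -0. ] yaw 0.5905 tilt [-5.e-04  5.e-04 -1.e+00] Ftool [  5.65  -7.1  -23.9 ] Mtool [ 1.444  1.239 -0.125] w 0.389 q7 0.823
```

Emit:
{"method": "jog_arm", "body": {
  "moves": [
    {"xyz": [0.0, 0.0, 0.0], "spin": 0.02}
  ]
}}

```text
t: 5.82
ee_pos: [0.4634, -0.0302, 0.2054]
ee_rot: [0.48, 0.877, 0.0, -0.0]
contact_force: [-6.1, 0.6, 8.7]
gripper_width: 0.388
```

```bash
python3 st.py
```

```text
t 5.82 pos [ 0.4634 -0.0302  0.2054] err tool xy mm [-0.9 -0.5 -0. ] yaw 0.5696 tilt [-4.e-04  9.e-04 -1.e+00] Ftool [ 3.77 -4.79 -8.68] Mtool [ 0.915  0.682 -0.175] w 0.388 q7 0.807
```

Emit:
{"method": "jog_arm", "body": {
  "moves": [
    {"xyz": [0.0, 0.0, 0.0], "spin": 0.02}
  ]
}}

```text
t: 5.9
ee_pos: [0.4634, -0.0302, 0.2055]
ee_rot: [0.489, 0.872, 0.0, -0.0]
contact_force: [-6.1, 2.0, 8.8]
gripper_width: 0.383
```

```bash
python3 st.py
```

```text
t 5.9 pos [ 0.4634 -0.0302  0.2055] err tool xy mm [-0.9 -0.4 -0. ] yaw 0.5495 tilt [-2.e-04  8.e-04 -1.e+00] Ftool [ 4.89 -4.16 -8.84] Mtool [ 0.909  0.719 -0.134] w 0.383 q7 0.791
```

Emit:
{"method": "jog_arm", "body": {
  "moves": [
    {"xyz": [0.0, 0.0, 0.0], "spin": 0.02}
  ]
}}

```text
t: 5.98
ee_pos: [0.4634, -0.0302, 0.2054]
ee_rot: [0.497, 0.867, 0.0, -0.0]
contact_force: [-5.3, 0.3, 8.3]
gripper_width: 0.383
```

```bash
python3 st.py
```

```text
t 5.98 pos [ 0.4634 -0.0302  0.2054] err tool xy mm [-0.9 -0.4 -0. ] yaw 0.5295 tilt [-3.e-04  8.e-04 -1.e+00] Ftool [ 2.96 -4.39 -8.34] Mtool [ 0.956  0.629 -0.079] w 0.383 q7 0.775
```

```bash
sed -i "s/'q7',round/'e7',s['effort'][[0,4,6]].round(3),'q7',round/" st.py; python3 st.py
```

```text
t 5.98 pos [ 0.4634 -0.0302  0.2054] err tool xy mm [-0.9 -0.4 -0. ] yaw 0.5295 tilt [-3.e-04  8.e-04 -1.e+00] Ftool [ 2.96 -4.39 -8.34] Mtool [ 0.956  0.629 -0.079] w 0.383 e7 [ 0.616 -0.198  0.168] q7 0.775
```

Emit:
{"method": "jog_arm", "body": {
  "moves": [
    {"xyz": [0.0, 0.0, -0.0005], "spin": 0.02}
  ]
}}

```text
t: 6.07
ee_pos: [0.4633, -0.0302, 0.2056]
ee_rot: [0.506, 0.862, 0.0, -0.0]
contact_force: [-2.2, -0.4, -6.5]
gripper_width: 0.386
```

```bash
python3 st.py
```

```text
t 6.07 pos [ 0.4633 -0.0302  0.2056] err tool xy mm [-1.  -0.3 -0. ] yaw 0.5095 tilt [-4.e-04  5.e-04 -1.e+00] Ftool [ 0.7  -2.09  6.52] Mtool [ 0.366  0.171 -0.124] w 0.386 e7 [ 0.539 -0.139  0.187] q7 0.759
```

Emit:
{"method": "jog_arm", "body": {
  "moves": [
    {"xyz": [0.0, 0.0, 0.0], "spin": 0.02}
  ]
}}

```text
t: 6.15
ee_pos: [0.4633, -0.0303, 0.2055]
ee_rot: [0.515, 0.857, -0.0, -0.0]
contact_force: [-4.2, 0.5, 4.8]
gripper_width: 0.387
```

```bash
python3 st.py
python3 - <<'E'
from h import *
a=cam('side')
I=cv2.resize(a['color'][205:265,175:235,::-1],(600,600),interpolation=3)
cv2.imwrite('pics/s6.png',I)
E
```

```text
t 6.15 pos [ 0.4633 -0.0303  0.2055] err tool xy mm [-0.9 -0.2 -0. ] yaw 0.4894 tilt [-5.e-04  3.e-04 -1.e+00] Ftool [ 2.41 -3.48 -4.78] Mtool [ 0.922  0.442 -0.102] w 0.387 e7 [ 0.467 -0.236  0.162] q7 0.743
```

View pics/s6.png

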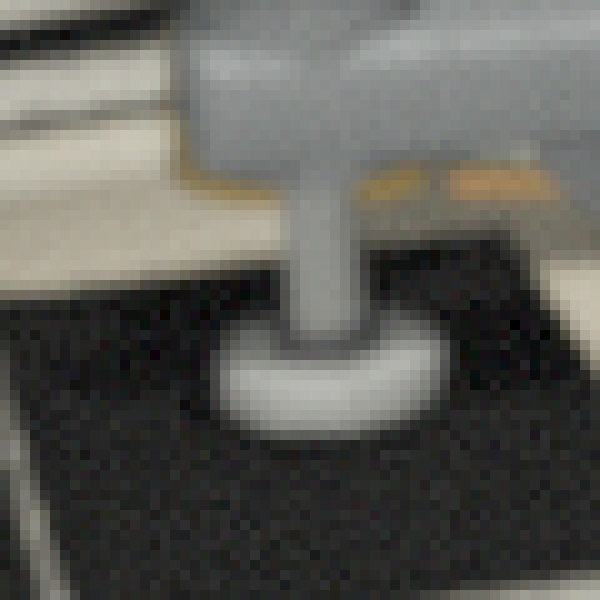

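Emit:
{"method": "jog_arm", "body": {
  "moves": [
    {"xyz": [0.0005, -0.0005, 0.0], "spin": 0.02}
  ]
}}

```text
t: 6.28
ee_pos: [0.4632, -0.0303, 0.2055]
ee_rot: [0.523, 0.852, 0.0, 0.0]
contact_force: [-1.5, -0.2, 2.2]
gripper_width: 0.389
```

```bash
python3 st.py
```

```text
t 6.28 pos [ 0.4632 -0.0303  0.2055] err tool xy mm [-1.  -0.2  0. ] yaw 0.4704 tilt [ 6.e-04 -1.e-04 -1.e+00] Ftool [ 0.54 -1.45 -2.25] Mtool [ 0.502 -0.098 -0.146] w 0.389 e7 [-0.06  -0.36   0.294] q7 0.728
```

Emit:
{"method": "jog_arm", "body": {
  "moves": [
    {"xyz": [0.0, 0.0, 0.0], "spin": 0.02}
  ]
}}

```text
t: 6.37
ee_pos: [0.4633, -0.0303, 0.2055]
ee_rot: [0.532, 0.847, 0.0, 0.0]
contact_force: [-3.4, -1.3, 3.6]
gripper_width: 0.386
```

```bash
python3 st.py
```

```text
t 6.37 pos [ 0.4633 -0.0303  0.2055] err tool xy mm [-1.  -0.2  0. ] yaw 0.4492 tilt [ 7.e-04 -1.e-04 -1.e+00] Ftool [ 0.32 -3.57 -3.62] Mtool [ 0.867  0.087 -0.136] w 0.386 e7 [-0.065 -0.383  0.226] q7 0.712
```

Emit:
{"method": "jog_arm", "body": {
  "moves": [
    {"xyz": [0.0, 0.0, 0.0], "spin": 0.02}
  ]
}}

```text
t: 6.45
ee_pos: [0.4632, -0.0303, 0.2055]
ee_rot: [0.54, 0.841, 0.0, 0.0]
contact_force: [-4.0, -1.4, 5.9]
gripper_width: 0.385
```

```bash
python3 st.py
```

```text
t 6.45 pos [ 0.4632 -0.0303  0.2055] err tool xy mm [-1.  -0.1  0. ] yaw 0.429 tilt [ 5.e-04 -1.e-04 -1.e+00] Ftool [ 0.41 -4.23 -5.93] Mtool [ 0.887  0.097 -0.162] w 0.385 e7 [-0.18  -0.45   0.178] q7 0.696
```

Emit:
{"method": "jog_arm", "body": {
  "moves": [
    {"xyz": [0.0, 0.0, 0.0], "spin": 0.02}
  ]
}}

```text
t: 6.53
ee_pos: [0.4632, -0.0303, 0.2055]
ee_rot: [0.549, 0.836, 0.0, 0.0]
contact_force: [-3.9, -1.5, 5.6]
gripper_width: 0.39
```

```bash
python3 st.py
```

```text
t 6.53 pos [ 0.4632 -0.0303  0.2055] err tool xy mm [-1.  -0.1  0. ] yaw 0.4089 tilt [ 4.e-04 -1.e-04 -1.e+00] Ftool [ 0.2  -4.19 -5.64] Mtool [ 0.855  0.084 -0.107] w 0.39 e7 [-0.211 -0.476  0.169] q7 0.68
```

Emit:
{"method": "jog_arm", "body": {
  "moves": [
    {"xyz": [0.0, 0.0, 0.0], "spin": 0.02}
  ]
}}

```text
t: 6.62
ee_pos: [0.4632, -0.0303, 0.2055]
ee_rot: [0.557, 0.83, 0.0, 0.0]
contact_force: [-3.4, -0.8, 6.5]
gripper_width: 0.384
```

```bash
python3 st.py
```

```text
t 6.62 pos [ 0.4632 -0.0303  0.2055] err tool xy mm [-0.9 -0.   0. ] yaw 0.3888 tilt [ 4.e-04 -1.e-04 -1.e+00] Ftool [ 0.59 -3.44 -6.47] Mtool [ 0.966  0.064 -0.155] w 0.384 e7 [-0.243 -0.495  0.166] q7 0.665
```

Emit:
{"method": "jog_arm", "body": {
  "moves": [
    {"xyz": [0.0, 0.0, 0.0], "spin": 0.02}
  ]
}}

```text
t: 6.7
ee_pos: [0.4631, -0.0303, 0.2055]
ee_rot: [0.565, 0.825, 0.0, 0.0]
contact_force: [-4.2, -2.1, 6.3]
gripper_width: 0.385
```

```bash
python3 st.py
```

```text
t 6.7 pos [ 0.4631 -0.0303  0.2055] err tool xy mm [-1.  0.  0.] yaw 0.3688 tilt [ 2.e-04 -1.e-04 -1.e+00] Ftool [-0.46 -4.67 -6.28] Mtool [ 0.94   0.008 -0.188] w 0.385 e7 [-0.271 -0.512  0.165] q7 0.649
```

Emit:
{"method": "jog_arm", "body": {
  "moves": [
    {"xyz": [0.0, 0.0, 0.0], "spin": 0.02}
  ]
}}

```text
t: 6.78
ee_pos: [0.4631, -0.0303, 0.2055]
ee_rot: [0.574, 0.819, -0.0, 0.0]
contact_force: [-4.7, -1.3, 7.1]
gripper_width: 0.383
```

```bash
python3 st.py
```

```text
t 6.78 pos [ 0.4631 -0.0303  0.2055] err tool xy mm [-1.   0.1  0. ] yaw 0.3488 tilt [ 2.e-04 -2.e-04 -1.e+00] Ftool [ 0.41 -4.84 -7.13] Mtool [ 1.023  0.036 -0.134] w 0.383 e7 [-0.297 -0.529  0.164] q7 0.634
```

Emit:
{"method": "jog_arm", "body": {
  "moves": [
    {"xyz": [0.0, 0.0, 0.0], "spin": 0.02}
  ]
}}

```text
t: 6.87
ee_pos: [0.463, -0.0303, 0.2055]
ee_rot: [0.582, 0.813, -0.0, 0.0]
contact_force: [-4.9, -1.3, 6.6]
gripper_width: 0.386
```

```bash
python3 st.py
```

```text
t 6.87 pos [ 0.463  -0.0303  0.2055] err tool xy mm [-1.   0.2  0. ] yaw 0.3288 tilt [ 1.e-04 -1.e-04 -1.e+00] Ftool [ 0.35 -5.03 -6.59] Mtool [ 1.013 -0.028 -0.152] w 0.386 e7 [-0.32  -0.545  0.164] q7 0.618
```

Emit:
{"method": "jog_arm", "body": {
  "moves": [
    {"xyz": [0.0, 0.0, 0.0], "spin": 0.02}
  ]
}}

```text
t: 6.95
ee_pos: [0.463, -0.0303, 0.2055]
ee_rot: [0.59, 0.807, -0.0, 0.0]
contact_force: [-5.4, -2.5, 6.8]
gripper_width: 0.385
```

```bash
python3 st.py
```

```text
t 6.95 pos [ 0.463  -0.0303  0.2055] err tool xy mm [-1.   0.2  0. ] yaw 0.3087 tilt [ 1.e-04 -1.e-04 -1.e+00] Ftool [-0.75 -5.95 -6.85] Mtool [ 1.051 -0.031 -0.146] w 0.385 e7 [-0.342 -0.561  0.163] q7 0.603
```

Emit:
{"method": "jog_arm", "body": {
  "moves": [
    {"xyz": [0.0, 0.0, 0.0], "spin": 0.02}
  ]
}}

```text
t: 7.03
ee_pos: [0.463, -0.0304, 0.2055]
ee_rot: [0.598, 0.801, -0.0, 0.0]
contact_force: [-4.5, -1.6, 6.4]
gripper_width: 0.382
```

```bash
python3 st.py
```

```text
t 7.03 pos [ 0.463  -0.0304  0.2055] err tool xy mm [-0.9  0.3  0. ] yaw 0.2887 tilt [ 1.e-04 -1.e-04 -1.e+00] Ftool [-0.25 -4.75 -6.37] Mtool [ 1.01  -0.031 -0.147] w 0.382 e7 [-0.361 -0.576  0.163] q7 0.587
```

Emit:
{"method": "jog_arm", "body": {
  "moves": [
    {"xyz": [0.0, 0.0, 0.0], "spin": 0.02},
    {"xyz": [0.0, 0.0, 0.0], "spin": 0.02}
  ]
}}

```text
t: 7.2
ee_pos: [0.4629, -0.0304, 0.2055]
ee_rot: [0.614, 0.789, -0.0, -0.0]
contact_force: [-4.3, -2.0, 7.0]
gripper_width: 0.386
```

```bash
python3 st.py
```

```text
t 7.2 pos [ 0.4629 -0.0304  0.2055] err tool xy mm [-1.   0.4  0. ] yaw 0.2488 tilt [-1.e-04 -1.e-04 -1.e+00] Ftool [-0.91 -4.72 -6.97] Mtool [ 1.141 -0.12  -0.121] w 0.386 e7 [-0.397 -0.607  0.162] q7 0.557
```

Emit:
{"method": "jog_arm", "body": {
  "moves": [
    {"xyz": [0.0, 0.0, 0.0], "spin": 0.02}
  ]
}}

```text
t: 7.28
ee_pos: [0.4629, -0.0304, 0.2055]
ee_rot: [0.622, 0.783, -0.0, 0.0]
contact_force: [-6.0, -1.5, 7.5]
gripper_width: 0.388
```

```bash
python3 st.py
```

```text
t 7.28 pos [ 0.4629 -0.0304  0.2055] err tool xy mm [-0.9  0.4  0. ] yaw 0.2287 tilt [-1.e-04 -1.e-04 -1.e+00] Ftool [-0.07 -6.14 -7.49] Mtool [ 1.155 -0.161 -0.141] w 0.388 e7 [-0.413 -0.622  0.161] q7 0.541
```

Emit:
{"method": "jog_arm", "body": {
  "moves": [
    {"xyz": [0.0, 0.0, 0.0], "spin": 0.02}
  ]
}}

```text
t: 7.37
ee_pos: [0.4629, -0.0304, 0.2055]
ee_rot: [0.63, 0.777, -0.0, -0.0]
contact_force: [-4.7, -2.0, 7.3]
gripper_width: 0.383
```

```bash
python3 st.py
```

```text
t 7.37 pos [ 0.4629 -0.0304  0.2055] err tool xy mm [-0.9  0.5 -0. ] yaw 0.2087 tilt [-2.e-04 -1.e-04 -1.e+00] Ftool [-1.   -4.98 -7.35] Mtool [ 1.196 -0.125 -0.158] w 0.383 e7 [-0.416 -0.651  0.145] q7 0.526
```

Emit:
{"method": "jog_arm", "body": {
  "moves": [
    {"xyz": [0.0, 0.0, 0.0], "spin": 0.02}
  ]
}}

```text
t: 7.45
ee_pos: [0.4628, -0.0304, 0.2055]
ee_rot: [0.637, 0.771, -0.0, -0.0]
contact_force: [-4.9, -2.1, 7.1]
gripper_width: 0.388
```

```bash
python3 st.py
```

```text
t 7.45 pos [ 0.4628 -0.0304  0.2055] err tool xy mm [-0.9  0.5 -0. ] yaw 0.1888 tilt [-2.e-04 -2.e-04 -1.e+00] Ftool [-1.1  -5.24 -7.15] Mtool [ 1.209 -0.156 -0.198] w 0.388 e7 [-0.413 -0.687  0.121] q7 0.511
```

Emit:
{"method": "jog_arm", "body": {
  "moves": [
    {"xyz": [0.0, 0.0, 0.0], "spin": 0.02}
  ]
}}

```text
t: 7.53
ee_pos: [0.4628, -0.0304, 0.2055]
ee_rot: [0.645, 0.764, -0.0, -0.0]
contact_force: [-5.8, -1.7, 7.5]
gripper_width: 0.387
```

```bash
python3 st.py
```

```text
t 7.53 pos [ 0.4628 -0.0304  0.2055] err tool xy mm [-0.9  0.5 -0. ] yaw 0.1689 tilt [-3.e-04 -1.e-04 -1.e+00] Ftool [-0.71 -5.99 -7.54] Mtool [ 1.218 -0.168 -0.172] w 0.387 e7 [-0.414 -0.722  0.099] q7 0.495
```

Emit:
{"method": "jog_arm", "body": {
  "moves": [
    {"xyz": [0.0, 0.0, 0.0], "spin": 0.02}
  ]
}}

```text
t: 7.62
ee_pos: [0.4628, -0.0304, 0.2055]
ee_rot: [0.653, 0.758, -0.0, -0.0]
contact_force: [-6.3, -2.2, 7.9]
gripper_width: 0.38
```

```bash
python3 st.py
```

```text
t 7.62 pos [ 0.4628 -0.0304  0.2055] err tool xy mm [-0.9  0.6 -0. ] yaw 0.1489 tilt [-4.e-04 -2.e-04 -1.e+00] Ftool [-1.27 -6.54 -7.87] Mtool [ 1.212 -0.231 -0.193] w 0.38 e7 [-0.412 -0.757  0.077] q7 0.48
```

Emit:
{"method": "jog_arm", "body": {
  "moves": [
    {"xyz": [0.0, 0.0, 0.0], "spin": 0.015}
  ]
}}

```text
t: 7.7
ee_pos: [0.4627, -0.0304, 0.2055]
ee_rot: [0.658, 0.753, -0.0, -0.0]
contact_force: [-6.1, -1.4, 7.5]
gripper_width: 0.385
```

```bash
python3 st.py
```

```text
t 7.7 pos [ 0.4627 -0.0304  0.2055] err tool xy mm [-0.9  0.7 -0. ] yaw 0.1338 tilt [-4.e-04 -2.e-04 -1.e+00] Ftool [-0.59 -6.26 -7.51] Mtool [ 1.256 -0.286 -0.294] w 0.385 e7 [-0.539 -0.817 -0.08 ] q7 0.469
```

Emit:
{"method": "jog_arm", "body": {
  "moves": [
    {"xyz": [0.0, 0.0, 0.0], "spin": 0.012}
  ]
}}

```text
t: 7.78
ee_pos: [0.4627, -0.0304, 0.2055]
ee_rot: [0.663, 0.749, -0.0, -0.0]
contact_force: [-6.0, -1.8, 7.4]
gripper_width: 0.383
```

```bash
python3 st.py
```

```text
t 7.78 pos [ 0.4627 -0.0304  0.2055] err tool xy mm [-0.9  0.7 -0. ] yaw 0.1221 tilt [-4.e-04 -2.e-04 -1.e+00] Ftool [-1.03 -6.16 -7.44] Mtool [ 1.251 -0.289 -0.268] w 0.383 e7 [-0.607 -0.847 -0.124] q7 0.46
```

Emit:
{"method": "jog_arm", "body": {
  "moves": [
    {"xyz": [0.0, 0.0, 0.0], "spin": 0.0},
    {"xyz": [0.0, 0.0, 0.0], "spin": 0.0}
  ]
}}

```text
t: 7.95
ee_pos: [0.4627, -0.0304, 0.2055]
ee_rot: [0.662, 0.749, -0.0, -0.0]
contact_force: [-5.5, -2.6, 7.9]
gripper_width: 0.384
```

```bash
python3 st.py
python3 - <<'E'
from h import *
a=cam('side')
I=cv2.resize(a['color'][205:265,175:235,::-1],(600,600),interpolation=3)
cv2.imwrite('pics/s7.png',I)
E
```

```text
t 7.95 pos [ 0.4627 -0.0304  0.2055] err tool xy mm [-0.9  0.7 -0. ] yaw 0.1226 tilt [-5.e-04 -1.e-04 -1.e+00] Ftool [-1.89 -5.82 -7.94] Mtool [ 1.268 -0.2   -0.113] w 0.384 e7 [-0.978 -0.745 -0.13 ] q7 0.46
```

View pics/s7.png

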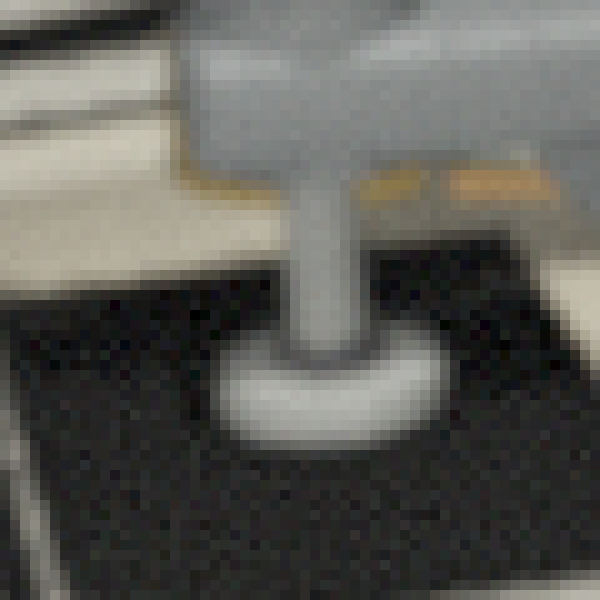

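Emit:
{"method": "jog_arm", "body": {
  "moves": [
    {"xyz": [0.0, 0.0, 0.0], "spin": 0.0},
    {"xyz": [0.0, 0.0, 0.0], "spin": 0.0},
    {"xyz": [0.0, 0.0, 0.0], "spin": 0.0},
    {"xyz": [0.0, 0.0, 0.0], "spin": 0.0},
    {"xyz": [0.0, 0.0, 0.0], "spin": 0.0}
  ],
  "gripper": -1
}}

```text
t: 8.42
ee_pos: [0.4634, -0.03, 0.2053]
ee_rot: [0.662, 0.75, 0.0, 0.0]
contact_force: [-0.3, 0.2, 0.4]
gripper_width: 1.001
```

```bash
sed -i 's/(.4635,-.0312)/(.4635,-.0301)/' st.py; python3 st.py
```

```text
t 8.42 pos [ 0.4634 -0.03    0.2053] err tool xy mm [-0.1  0.1  0. ] yaw 0.124 tilt [ 6.e-04 -1.e-04 -1.e+00] Ftool [ 0.24 -0.32 -0.39] Mtool [ 0.065  0.028 -0.   ] w 1.001 e7 [-0.011  0.003 -0.004] q7 0.461
```

Emit:
{"method": "jog_arm", "body": {
  "moves": [
    {"xyz": [0.0, 0.0, 0.012], "spin": 0.0},
    {"xyz": [0.0, 0.0, 0.012], "spin": 0.0},
    {"xyz": [0.0, 0.0, 0.01], "spin": 0.0},
    {"xyz": [0.0, 0.0, 0.0], "spin": 0.0},
    {"xyz": [0.0, 0.0, 0.0], "spin": 0.0}
  ]
}}

```text
t: 8.83
ee_pos: [0.4628, -0.0303, 0.171]
ee_rot: [0.662, 0.749, -0.0, -0.0]
contact_force: [-0.2, -0.6, -0.5]
gripper_width: 1.004
```

```bash
python3 st.py
python3 - <<'E'
from h import *
a=cam('side')
I=cv2.resize(a['color'][140:220,165:245,::-1],(600,600),interpolation=3)
cv2.imwrite('pics/s8.png',I)
E
```

```text
t 8.83 pos [ 0.4628 -0.0303  0.171 ] err tool xy mm [ 0.1  0.7 -0. ] yaw 0.1235 tilt [-1.1e-03 -3.0e-04 -1.0e+00] Ftool [-0.55 -0.22  0.54] Mtool [ 0.004  0.009 -0.01 ] w 1.004 e7 [ 0.061 -0.111  0.1  ] q7 0.519
```

View pics/s8.png

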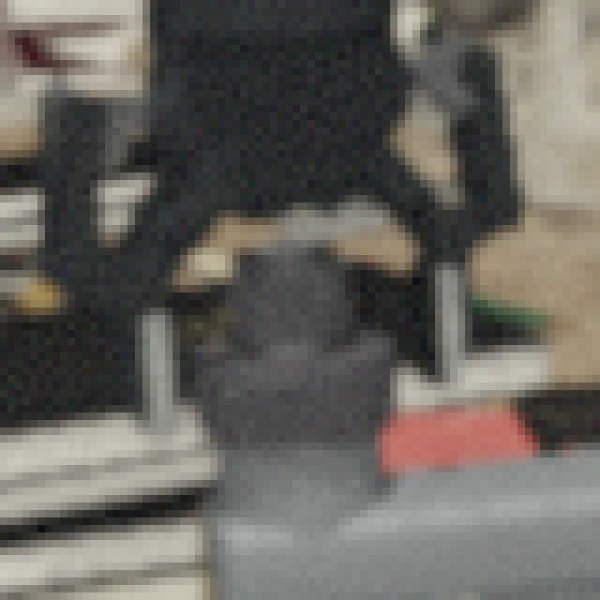

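Emit:
{"method": "jog_arm", "body": {
  "moves": [
    {"xyz": [0.0, 0.0, 0.0], "spin": 0.0},
    {"xyz": [0.0, 0.0, 0.0], "spin": 0.0},
    {"xyz": [0.0, 0.0, 0.0], "spin": 0.0},
    {"xyz": [0.0, 0.0, 0.0], "spin": 0.0}
  ],
  "gripper": 1,
  "grip_force": 35
}}

```text
t: 9.22
ee_pos: [0.4626, -0.0301, 0.172]
ee_rot: [0.662, 0.75, 0.0, -0.0]
contact_force: [-3.2, -1.3, 8.3]
gripper_width: 0.695
```

```bash
python3 st.py
python3 - <<'E'
from h import *
a=cam('side')
I=cv2.resize(a['color'][140:220,165:245,::-1],(600,600),interpolation=3)
cv2.imwrite('pics/s9.png',I)
E
```

```text
t 9.22 pos [ 0.4626 -0.0301  0.172 ] err tool xy mm [-0.1  0.9 -0. ] yaw 0.1239 tilt [-2.e-04  6.e-04 -1.e+00] Ftool [-0.89 -3.32 -8.35] Mtool [ 0.891 -0.01  -0.036] w 0.695 e7 [-0.245 -0.336 -0.04 ] q7 0.519
```

View pics/s9.png

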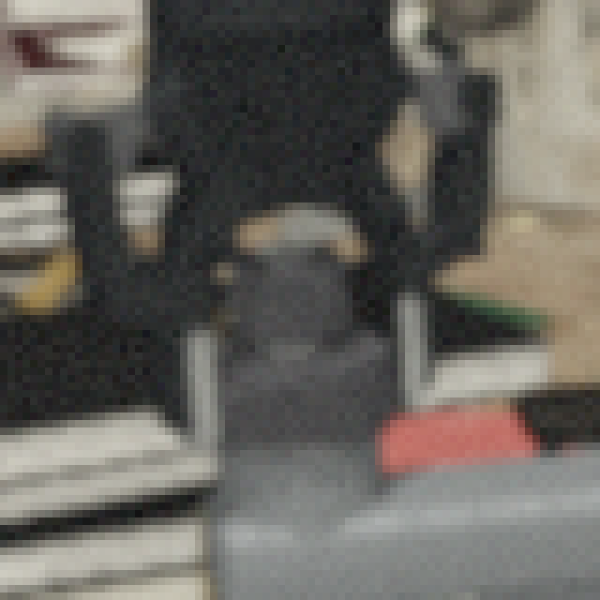

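Emit:
{"method": "jog_arm", "body": {
  "moves": [
    {"xyz": [0.0, -0.0005, -0.0005], "spin": 0.06},
    {"xyz": [0.0, 0.0, 0.0], "spin": 0.06},
    {"xyz": [0.0, 0.0, 0.0], "spin": 0.06},
    {"xyz": [0.0, 0.0, 0.0], "spin": 0.06}
  ]
}}

```text
t: 9.6
ee_pos: [0.4622, -0.0301, 0.1721]
ee_rot: [0.748, 0.664, 0.0, -0.0]
contact_force: [-0.4, -0.6, 0.4]
gripper_width: 0.691
```

```bash
python3 st.py
```

```text
t 9.6 pos [ 0.4622 -0.0301  0.1721] err tool xy mm [ 0.2  1.3 -0. ] yaw -0.1183 tilt [-2.e-04  2.e-04 -1.e+00] Ftool [-0.66 -0.3  -0.45] Mtool [ 0.425 -0.156 -0.203] w 0.691 e7 [ 1.006 -0.128  0.618] q7 0.346
```

Emit:
{"method": "jog_arm", "body": {
  "moves": [
    {"xyz": [0.0, 0.0, 0.0], "spin": 0.06},
    {"xyz": [0.0, 0.0, 0.0], "spin": 0.06},
    {"xyz": [0.0, 0.0, 0.0], "spin": 0.06},
    {"xyz": [0.0, 0.0, 0.0], "spin": 0.06},
    {"xyz": [0.0, 0.0, 0.0], "spin": 0.06}
  ]
}}

```text
t: 10.02
ee_pos: [0.4618, -0.03, 0.1721]
ee_rot: [0.839, 0.545, -0.0, -0.0]
contact_force: [-3.0, -0.5, 2.0]
gripper_width: 0.689
```

```bash
python3 st.py
```

```text
t 10.02 pos [ 0.4618 -0.03    0.1721] err tool xy mm [ 0.6  1.6 -0. ] yaw -0.4183 tilt [-9.e-04  6.e-04 -1.e+00] Ftool [-1.71 -2.57 -1.97] Mtool [ 0.608 -0.332 -0.252] w 0.689 e7 [ 1.01  -0.218  0.61 ] q7 0.135
```

Emit:
{"method": "jog_arm", "body": {
  "moves": [
    {"xyz": [0.0, 0.0, 0.0], "spin": 0.05},
    {"xyz": [0.0, 0.0, 0.0], "spin": 0.05},
    {"xyz": [0.0, 0.0, 0.0], "spin": 0.05},
    {"xyz": [0.0, 0.0, 0.0], "spin": 0.05},
    {"xyz": [0.0, 0.0, 0.0], "spin": 0.05}
  ]
}}

```text
t: 10.43
ee_pos: [0.4616, -0.0298, 0.1721]
ee_rot: [0.9, 0.436, -0.0, -0.001]
contact_force: [-4.0, 0.3, 3.4]
gripper_width: 0.69
```

```bash
python3 st.py
```

```text
t 10.43 pos [ 0.4616 -0.0298  0.1721] err tool xy mm [ 1.   1.7 -0. ] yaw -0.6677 tilt [-0.0013  0.001  -1.    ] Ftool [-2.24 -3.28 -3.4 ] Mtool [ 0.742 -0.522 -0.18 ] w 0.69 e7 [ 1.068 -0.316  0.471] q7 -0.041
```

Emit:
{"method": "jog_arm", "body": {
  "moves": [
    {"xyz": [0.0, 0.0, 0.0], "spin": 0.02},
    {"xyz": [0.0, 0.0, 0.0], "spin": 0.02}
  ]
}}

```text
t: 10.6
ee_pos: [0.4615, -0.0298, 0.172]
ee_rot: [0.908, 0.419, -0.0, -0.001]
contact_force: [-4.9, 0.1, 6.1]
gripper_width: 0.691
```

```bash
python3 st.py
```

```text
t 10.6 pos [ 0.4615 -0.0298  0.172 ] err tool xy mm [ 1.1  1.7 -0. ] yaw -0.7064 tilt [-0.0016  0.0011 -1.    ] Ftool [-3.11 -3.86 -6.05] Mtool [ 0.81  -0.548 -0.178] w 0.691 e7 [ 0.506 -0.514 -0.012] q7 -0.068
```

Emit:
{"method": "jog_arm", "body": {
  "moves": [
    {"xyz": [0.0, 0.0, 0.0], "spin": 0.02},
    {"xyz": [0.0, 0.0, 0.0], "spin": 0.02}
  ]
}}

```text
t: 10.77
ee_pos: [0.4615, -0.0297, 0.1721]
ee_rot: [0.916, 0.401, -0.0, -0.001]
contact_force: [-4.6, 1.1, 6.5]
gripper_width: 0.691
```

```bash
python3 st.py
```

```text
t 10.77 pos [ 0.4615 -0.0297  0.1721] err tool xy mm [ 1.1  1.7 -0. ] yaw -0.7461 tilt [-0.0015  0.0013 -1.    ] Ftool [-2.37 -4.14 -6.54] Mtool [ 0.809 -0.58  -0.22 ] w 0.691 e7 [ 0.656 -0.482  0.064] q7 -0.095
```

Emit:
{"method": "jog_arm", "body": {
  "moves": [
    {"xyz": [0.0, 0.0, 0.0], "spin": 0.02},
    {"xyz": [0.0, 0.0, 0.0], "spin": 0.02}
  ]
}}

```text
t: 10.93
ee_pos: [0.4614, -0.0297, 0.1721]
ee_rot: [0.924, 0.382, -0.0, -0.001]
contact_force: [-3.8, 0.7, 6.4]
gripper_width: 0.694
```

```bash
python3 st.py
```

```text
t 10.93 pos [ 0.4614 -0.0297  0.1721] err tool xy mm [ 1.2  1.7 -0. ] yaw -0.7861 tilt [-0.0016  0.0013 -1.    ] Ftool [-2.17 -3.2  -6.36] Mtool [ 0.776 -0.582 -0.234] w 0.694 e7 [ 0.749 -0.486  0.065] q7 -0.123
```

Emit:
{"method": "jog_arm", "body": {
  "moves": [
    {"xyz": [0.0, 0.0, 0.0], "spin": 0.02},
    {"xyz": [0.0, 0.0, 0.0], "spin": 0.02}
  ]
}}

```text
t: 11.1
ee_pos: [0.4617, -0.0294, 0.1721]
ee_rot: [0.931, 0.365, -0.0, -0.001]
contact_force: [-4.3, 2.6, 3.2]
gripper_width: 0.689
```

```bash
python3 st.py
```

```text
t 11.1 pos [ 0.4617 -0.0294  0.1721] err tool xy mm [ 0.9  1.7 -0. ] yaw -0.824 tilt [-0.0014  0.0014 -1.    ] Ftool [-1.33 -4.84 -3.24] Mtool [ 0.81  -0.237 -0.78 ] w 0.689 e7 [ 4.348  0.052 -0.644] q7 -0.151
```

Emit:
{"method": "jog_arm", "body": {
  "moves": [
    {"xyz": [0.0, 0.0, 0.0], "spin": 0.02},
    {"xyz": [0.0, 0.0, 0.0], "spin": 0.02}
  ]
}}

```text
t: 11.27
ee_pos: [0.4609, -0.03, 0.172]
ee_rot: [0.938, 0.346, -0.001, -0.001]
contact_force: [-6.3, 0.2, 8.4]
gripper_width: 0.691
```

```bash
python3 st.py
```

```text
t 11.27 pos [ 0.4609 -0.03    0.172 ] err tool xy mm [ 1.9  1.7 -0. ] yaw -0.8638 tilt [-2.7e-03  5.0e-04 -1.0e+00] Ftool [-4.68 -4.31 -8.38] Mtool [ 0.882 -0.81  -1.916] w 0.691 e7 [ 0.737 -2.166 -1.161] q7 -0.178
```

Emit:
{"method": "jog_arm", "body": {
  "moves": [
    {"xyz": [0.0, 0.0, 0.0], "spin": 0.0},
    {"xyz": [0.0, 0.0, 0.0], "spin": 0.0},
    {"xyz": [0.0, 0.0, 0.0], "spin": 0.0},
    {"xyz": [0.0, 0.0, 0.0], "spin": 0.0},
    {"xyz": [0.0, 0.0, 0.0], "spin": 0.0}
  ],
  "gripper": -1
}}

```text
t: 11.68
ee_pos: [0.4628, -0.0301, 0.1719]
ee_rot: [0.939, 0.345, 0.0, 0.0]
contact_force: [-0.1, 1.0, -0.9]
gripper_width: 1.002
```

```bash
python3 st.py
```

```text
t 11.68 pos [ 0.4628 -0.0301  0.1719] err tool xy mm [0.5 0.4 0. ] yaw -0.8659 tilt [ 5.e-04 -0.e+00 -1.e+00] Ftool [ 0.62 -0.84  0.85] Mtool [0.037 0.021 0.013] w 1.002 e7 [-0.031  0.005  0.   ] q7 -0.179
```

Emit:
{"method": "jog_arm", "body": {
  "moves": [
    {"xyz": [0.0, 0.0, -0.02], "spin": 0.0},
    {"xyz": [0.0, 0.0, -0.03], "spin": 0.0},
    {"xyz": [0.0, 0.0, -0.035], "spin": 0.0},
    {"xyz": [0.0, 0.0, -0.035], "spin": 0.0},
    {"xyz": [0.0, 0.0, -0.02], "spin": 0.0}
  ]
}}

```text
t: 12.1
ee_pos: [0.4633, -0.031, 0.3146]
ee_rot: [0.939, 0.345, 0.001, 0.0]
contact_force: [1.1, -0.7, -0.7]
gripper_width: 1.003
```

```bash
python3 st.py
```

```text
t 12.1 pos [ 0.4633 -0.031   0.3146] err tool xy mm [ 0.8 -0.6  0. ] yaw -0.8672 tilt [ 0.0024 -0.     -1.    ] Ftool [0.36 1.21 0.73] Mtool [-0.025  0.003  0.017] w 1.003 e7 [ 3.533 -0.194  0.246] q7 -0.462
```

Emit:
{"method": "jog_arm", "body": {
  "moves": [
    {"xyz": [0.026, -0.0305, 0.0], "spin": 0.0},
    {"xyz": [0.026, -0.0305, 0.0], "spin": 0.0},
    {"xyz": [0.026, -0.0305, 0.0], "spin": 0.0},
    {"xyz": [0.026, -0.0305, 0.0], "spin": 0.0},
    {"xyz": [0.026, -0.0305, 0.0], "spin": 0.0}
  ]
}}

```text
t: 12.52
ee_pos: [0.4624, 0.1723, 0.312]
ee_rot: [0.939, 0.345, 0.0, -0.0]
contact_force: [0.6, 0.4, 0.0]
gripper_width: 0.999
```

Emit:
{"method": "jog_arm", "body": {
  "moves": [
    {"xyz": [0.013, -0.015, 0.0], "spin": 0.0},
    {"xyz": [0.0, 0.0, 0.0], "spin": 0.0},
    {"xyz": [0.0, 0.0, 0.0], "spin": 0.0}
  ]
}}

```text
t: 12.77
ee_pos: [0.4627, 0.1911, 0.3115]
ee_rot: [0.938, 0.346, -0.0, 0.0]
contact_force: [-0.5, -0.9, 0.3]
gripper_width: 1.0
```

Run:
```python
from ov import *
T=cam('top','t10.png');S=cam('side','s10.png')
ov(T,S,[.4635,-.0301,.2322],'pics/o10.png',False)
I=T['color'][195:315,185:305,::-1];J=S['color'][160:280,155:275,::-1]
cv2.imwrite('pics/o11.png',np.hstack([cv2.resize(I,(400,400),interpolation=3),cv2.resize(J,(400,400),interpolation=3)]))
```

```text
(no output)
```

View pics/o10.png

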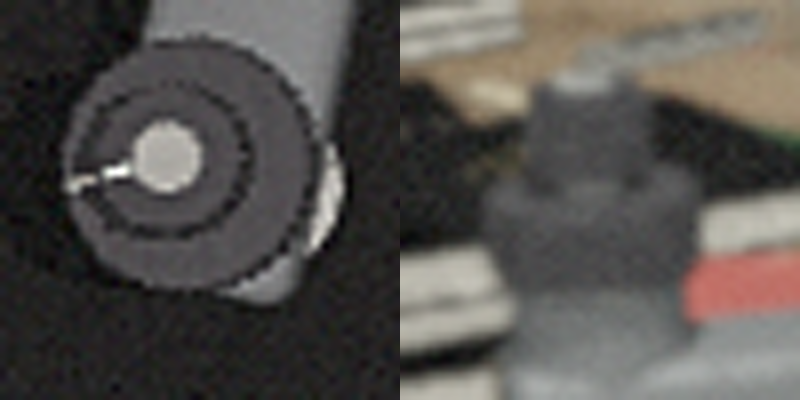

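View pics/o11.png

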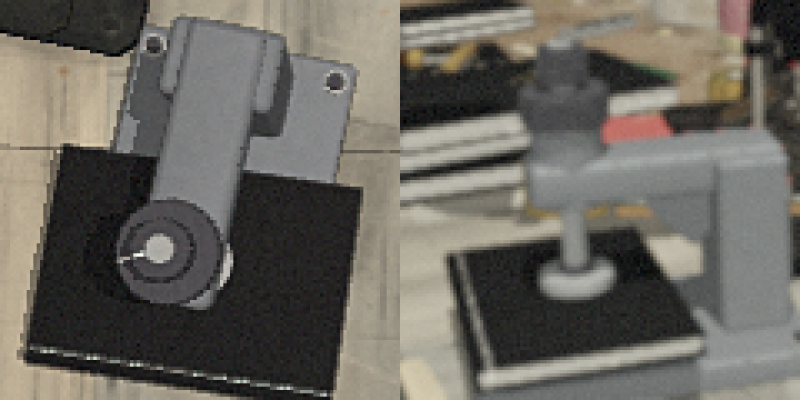

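View pics/t10.png

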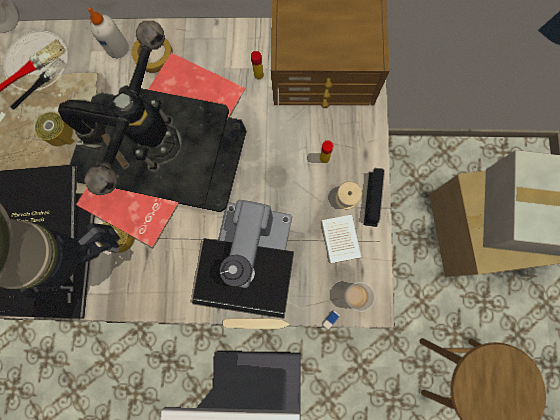

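Run:
```python
from ov import *
import pickle
T0=pickle.load(open('c0.pkl','rb'))['top'];T1=cam('top')
for c,n in((T0,'k0'),(T1,'k1')):
    I=cv2.resize(c['color'][255:291,215:251,::-1],(576,576),interpolation=cv2.INTER_LANCZOS4); cv2.imwrite('pics/%s.png'%n,I)
a=np.hstack([cv2.imread('pics/k0.png'),cv2.imread('pics/k1.png')]);cv2.imwrite('pics/kk.png',cv2.resize(a,(800,400)))
```

```text
(no output)
```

View pics/kk.png

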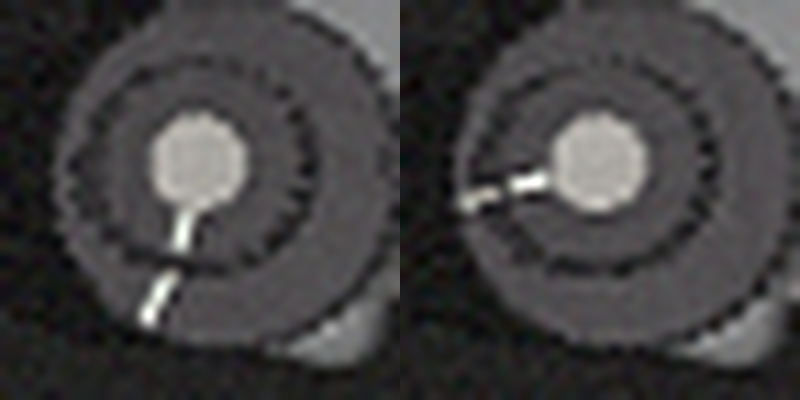

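Run:
```python
from h import *
T=cam('top')
f=lambda x,y:((x+.5)/11.111-.5+215,(y+.5)/11.111-.5+255)
ax=np.array([.4635,-.0301])
for z,pts,n in((.2322,[(180,250),(113,193)],'knob'),(.2022,[(148,322),(172,278),(62,206),(92,196)],'ring')):
    print(n,'axis px',((proj(T,[[*ax,z]])[0]-[215,255]+.5)*11.111-.5).round(0))
    for p in pts:
        d=atz(T,f(*p),z)[:2]-ax; print(np.arctan2(d[1],d[0]),np.linalg.norm(d), 'from -x clamp cw', (np.pi-0.15)-np.arctan2(d[1],d[0]))
d=atz(T,f(198,161),.2322)[:2];print(d)
ax=d
for p in [(180,250),(113,193)]:
    q=atz(T,f(*p),.2322)[:2]-ax;print(np.pi-.15-np.arctan2(q[1],q[0]))
```

```text
knob axis px [196. 158.]
2.999419535871462 0.015310831707953318 from -x clamp cw -0.007826882281668723
1.9850002574626289 0.014926389791613193 from -x clamp cw 1.0065923961271643
ring axis px [221. 166.]
2.733591495211185 0.02904385817195307 from -x clamp cw 0.25800115837860815
2.7600077695272334 0.02061916852400255 from -x clamp cw 0.23158488406255984
1.8307368370076404 0.02809776254863802 from -x clamp cw 1.1608558165821528
1.8122282359987294 0.022693791175171254 from -x clamp cw 1.1793644175910638
[ 0.46299238 -0.03037542]
0.01537659031634675
1.045009088501588
```

```bash
cat > ang.py <<'E'
from h import *
import pickle
def rect(c,ctr,z,half=.034,n=340):
    g=np.linspace(half,-half,n)
    X,Y=np.meshgrid(g,g,indexing='ij') # rows: +x up; cols: +y left
    P=np.stack([ctr[0]+X,ctr[1]+Y,0*X+z],-1).reshape(-1,3)
    q=proj(c,P).reshape(n,n,2).astype(np.float32)
    return cv2.remap(c['color'].mean(2).astype(np.float32),q[...,0],q[...,1],cv2.INTER_CUBIC),X,Y
T0=pickle.load(open('c0.pkl','rb'))['top']
T1=cam('top');T2=cam('top')
T1=dict(T1);T1['color']=(T1['color'].astype(float)+T2['color'])/2
for n,z,r0,r1 in(('knob',.2322,.0095,.0155),('ring',.2022,.0215,.029)):
    for ctr0 in ((.463,-.0304),(.4635,-.0301)):
      out=[]
      for c in(T0,T1):
        I,X,Y=rect(c,ctr0,z)
        # light disc centroid on knob
        R=np.hypot(X,Y)
        if n=='knob':
            m=(R<.0085)*np.clip(I-120,0,None);dx,dy=(m*X).sum()/m.sum(),(m*Y).sum()/m.sum()
        else: dx=dy=0
        R=np.hypot(X-dx,Y-dy);A=np.arctan2(Y-dy,X-dx);B=np.pi-.15-A;B=(B+np.pi)%(2*np.pi)-np.pi
        m=(R>r0)&(R<r1)&(B>-.5)&(B<1.7); w=np.where(m,np.clip(I-125,0,None),0)
        out+= [round(dx*1e3,2),round(dy*1e3,2),round((w*B).sum()/w.sum(),3)]
      print(n,out,out[5]-out[2])
E
python3 ang.py
```

```text
knob [np.float64(-0.38), np.float64(0.1), np.float64(0.033), np.float64(-0.31), np.float64(0.11), np.float64(1.129)] 1.096
knob [np.float64(-0.81), np.float64(-0.2), np.float64(0.032), np.float64(-0.8), np.float64(-0.17), np.float64(1.127)] 1.095
ring [0.0, 0.0, np.float64(0.295), 0.0, 0.0, np.float64(1.209)] 0.9140000000000001
ring [0.0, 0.0, np.float64(0.276), 0.0, 0.0, np.float64(1.187)] 0.911
```

Run:
```python
from h import *
print(ctrl.sense()['t'],abs(ctrl.sense()['joint_vel']).max());print(ctrl.finish_job())
```

```text
13.0667 0.0038665315558360654
the job is handed in; nothing more can be done
None
```

The book is nipped at an estimated 9.6 N and the clamp is locked; the job was handed in at t ≈ 13 s.

- **Nip:** I turned the knob clockwise about 1.09 rad. The foot touched the book at about 0.99 rad, seen as a clear break in the joint-7 torque. I then turned it 0.10 rad further. The 9.6 N comes from that angle and the torque slope. Two readings of about 0.27–0.29 N m on the wrist while turning agree roughly, though that sensor is noisy (about ±0.04 N m).
- **Lock:** I turned the ring clockwise about 0.93 rad until the torque jumped at its stop, then let go and backed off.
- **Last checks (top camera, arm clear of the clamp):**
  - The knob line had moved 1.096 rad from the start, so it did not run back on release or while the ring was turned.
  - The ring mark had moved 0.91 rad, to about 1.2 rad, which is fully home.
  - By eye, the book and the bystanders are where they were.
- **Disagreement and gap:** A rougher hand reading of the knob line gave about 1.03 rad; the finer image measurement replaced it. I did not look at the ring between the two steps, so I have no direct view that it stayed put while the knob turned. Its total travel matches the 0.93 rad I gave it.

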